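# Sample tray through the wind flap onto the scale

### The job

Set the tray of cinnamon quills on the open infeed end of the weighing station and slide it along the lane, through the spring flap, until it bears firmly against the buffer of the end stop; press gently, without crushing the buffer. Then take the hand out so that the tray stays home on the scale and the flap is shut behind it; do not lift the tray over the flap, and leave the other things on the bench alone.

Things in the scene. Friction and masses are not known exactly. Their poses are not given: they have to be found in the camera images.
- tray_mid (a point): centre of the loose plywood tray, 40 mm above its underside. Tray 120 long (its x), 70 wide (its y), walls 30 high; along its middle stands a carrying board, 80 long, 12 thick, top 80 above the underside: grip it across the 12 mm, above walls and quills (which end 30 above the underside). 0.26 to 0.46 kg. Both ends are alike.
- station: the fixed weighing station, a grey base 540 x 150 with a flat deck 30 mm above the bench. Origin: at bench level under the middle of the lane, in the plane of the shut flap. x is the push direction (infeed end at x = -190, far end wall at x = 341), y to the left of it, z up.
- infeed (a point): on the deck surface, lane centre, 115 mm before the flap: middle of a tray set down on the open infeed. The deck there is open from station x = -190 to -70; then guides 40 high on both sides narrow from 115 to 76 mm apart by x = -33 and run on 76 apart up to the flap at x = 0.
- flap (a joint): angle of the spring flap, a steel sheet 100 wide, 50 high, 4 thick, on an upright hinge at station x = 0, y = 68. 0 = shut across the lane; grows to 1.5 as it swings into the bay (+x). Spring: 0.05 N m shut, 0.2 N m fully open. A passing tray holds it open at about 1.2; it closes once the tray's rear end is over 100 mm past x = 0.
- flap_edge (a point): top of the free vertical edge of the flap
- buffer (a joint): how far the spring buffer of the end stop is pressed in, m: 0 free, 0.009 bottomed; 4 N per mm. Firmly home: over 1 mm (4 N); over 4 mm (16 N) crushes it. Rubber cap 26 across, 18 above the deck, lane centre. Where the stop is clamped is not measured: its free face lies anywhere from station x = 224 to 284; find it by feel.
- platter (a point): on the deck surface, lane centre, 194 mm past the flap: about the middle of a tray that is home. Right of the lane a straight rail 40 high runs on (inner face y = -38); on the left the bay is open to a wind wall 55 high at y = 83, so that the flap can swing.
- bundle: bystander: short tied bundle of quills, 170 long, 48 across, lying on the bench
- roll: bystander: roll of strapping, 90 across, 35 high, on the bench
- brush: bystander: hand brush lying on the bench
Not all that is in view belongs to the job. Of the things that look like the part that bears tray_mid, take the one that is farthest from the robot's base at the start.

How it is judged:
By the outcome, as a careful person would: the job done as asked, in the order asked, and still so for the second after the job is handed in, with the robot touching nothing.
It also fails if it takes over 72 s, if anything falls off the work surface, if the arm or the gripper's body presses on something with over 40 N, if the wrist force passes 120 N, or if a joint passes its speed limit or range.

### The arm

A 6-joint arm with a two-finger parallel gripper is mounted at the origin on the work surface. World frame = base frame: x ahead of the robot, y to its left, z up, the work surface at z = 0. Lengths are in mm, angles in degrees, forces in N, time in s.
With the tool pointing down it reaches from about 325 to 850 mm from the base axis. Payload 15.5 kg.
Tool frame: the origin (TCP) lies between the finger pads; the fingertips stand 14 mm ahead of it and the grasp point (between the pads) lies 5 mm behind it; z points along the fingers, y is the direction in which the jaws open and shut (so a half turn about z gives the same grasp; the last joint's range is limited). The gripper opens to 91 mm and grips with 3 to 60 N. Pads are 32 mm wide; open, the fingers measure 118 mm over their backs; the gripper's body (76 mm by 178 mm) begins 60 mm behind the grasp point.
Start: joints at [68.268, 28.281, 77.091, -0, 74.628, -5.472], TCP at [174.999, 600.002, 227.915] pointing down, gripper open.
Joint ranges: [-166.48, 166.48], [-47.26, 123.95], [12.59, 153.08], [-70.14, 250.14], [6.76, 159.57], [-176.63, 176.63]. Speed limits (degrees/s): [108.29, 108.29, 147.25, 172.46, 172.46, 172.46].

### API

Orientations are given as [roll, pitch, yaw] about the fixed x, y, z axes, in that order (R = Rz(yaw) Ry(pitch) Rx(roll)).
In Python, from station import bot gives the robot as it stands.
- The arm moves only by the shell command python3 -m creep 'ROWS' [OPENING] [FORCE]. ROWS is JSON, a list of rows, each a list of 6 numbers: the shift along the world's x, y, z in units of 30 mm (1.0 is 30 mm), then the turn, a rotation vector about the world's x, y, z in units of 5 degrees (1.0 is 5 degrees). A call has exactly 8 rows; each row shifts and turns the commanded pose from where the row before left it; what a row does not reach is not made up. A row lasts 1/12 s, in which the tool goes at most 41.7 mm and 7.16 degrees, less where a joint would pass 70% of its speed; a pose out of reach is approached as far as the arm can. A call is refused whole if a number of a shift passes 1 or a number of a turn 1, either way. A call with a gripper value outside its range is refused whole. OPENING is the opening, from -1 (shut) to 1 (fully open), set as the call begins (- or left out, the last holds). The fingers move at their own pace and stop on an object; FORCE is the grip in N (left out, the last holds). Time passes only in rows, so rows that do not move let the fingers close, or fill a call up. It gives the time, the measured TCP pose, the force and the opening at its end, in the units of the state.
- bot.state(): the state, without advancing time (a new reading comes with each control period).
- bot.grab_frame(name): name is "side" or "top"; returns a dict with "pixels" (480x640x3 uint8, blue, green, red), "fx", "fy", "cx", "cy" (pixels), "world_from_camera" (4x4, takes a point from camera to world coordinates). Camera axes: x right, y down, z forward; pixel columns grow to the right and rows downward; lengths in mm; the calibration is good to about 2 mm. A picture is of the moment at which its call begins. There is no depth.
- bot.job_done(): hands the job in, once; it reports no verdict.
The state is a dict: "time": time; "joints": joint angles; "dq": joint speeds; "tau": joint torques, N m; "tool_pos": TCP position; "eef_rot": TCP orientation; "contact_force": force on the tool from outside, world axes, zero at the start; "ft_torque": the same for the moment, N m; "width": opening from 0.0 (shut) to 1.0 (fully open).
Only numpy, scipy, OpenCV 4.12 (cv2) and the standard library are available. Lean on these libraries where they do the work, as an engineer would, in place of code of your own. Each camera call takes 0.05 s, during which the arm holds its last target.

## Working session

There is one attempt and no reset: what is moved stays moved. The work goes in short steps, Python scripts to look and compute and a shell command to move; the robot and the scene stay as the last step left them, time stands still between calls to the robot, and variables do not carry over. Pictures are saved under pics/ and viewed, and the job is handed in when it is done.

```bash
ls; mkdir -p pics
cat > h.py <<'E'
import numpy as np,cv2
from station import bot
def grab(n,f):
    d=bot.grab_frame(n); cv2.imwrite('pics/'+f,d['pixels'])
    np.savez('pics/'+f+'.npz',**{k:np.array(v) for k,v in d.items()})
    return d
def load(f): return dict(np.load('pics/'+f+'.npz'))
def ray(d,u,v,z):
    T=np.array(d['world_from_camera']);r=T[:3,:3]@np.array([(u-d['cx'])/d['fx'],(v-d['cy'])/d['fy'],1]);o=T[:3,3]
    return o+r*(z-o[2])/r[2]
def proj(d,p):
    T=np.linalg.inv(np.array(d['world_from_camera']));q=T[:3,:3]@np.array(p,float)+T[:3,3]
    return np.array([d['fx']*q[0]/q[2]+d['cx'],d['fy']*q[1]/q[2]+d['cy']])
E
python3 - <<'E'
from h import *
for n in('top','side'):
    d=grab(n,n+'0.png');print(n,np.round(d['world_from_camera'],2).tolist(),d['fx'],d['cx'],d['cy'])
print(bot.state())
E
```

```text
pics
top [[-0.01, -1.0, 0.09, 371.21], [-1.0, 0.01, 0.03, -37.07], [-0.03, -0.09, -1.0, 1446.18], [0.0, 0.0, 0.0, 1.0]] 598.859962949759 317.76178530542427 240.3909837051828
side [[0.91, -0.23, 0.35, 37.46], [-0.42, -0.55, 0.73, -1001.28], [0.02, -0.8, -0.59, 885.35], [0.0, 0.0, 0.0, 1.0]] 477.1333798303645 320.1599153143692 233.44801273454402
{'time': 0.1, 'joints': array([ 6.82688293e+01,  2.83120079e+01,  7.71233108e+01, -1.55682562e-03,
        7.46272614e+01, -5.47273815e+00]), 'dq': array([-0.00770845, -0.17331067, -0.22164989,  0.08986529,  0.07977626,
       -0.11337456]), 'tau': array([ 2.17693872e-03, -8.80244637e+01, -3.82551169e+01,  7.07607460e-02,
        4.83069092e-02,  2.77934407e-05]), 'tool_pos': array([174.87867212, 599.70314272, 227.39205206]), 'eef_rot': array([-1.79937562e+02, -4.47456710e-03,  1.63741979e+02]), 'contact_force': array([-0.76554081, -0.30121563, -0.51200489]), 'ft_torque': array([-0.02360172,  0.00011119, -0.04776449]), 'width': 0.9950464298752466}
```

View pics/top0.png

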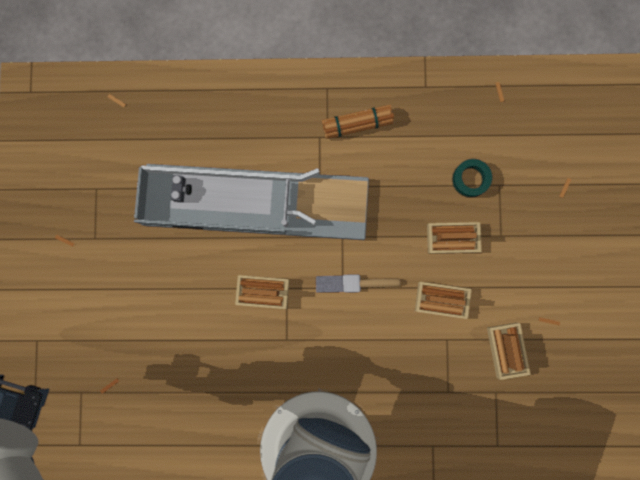

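View pics/side0.png

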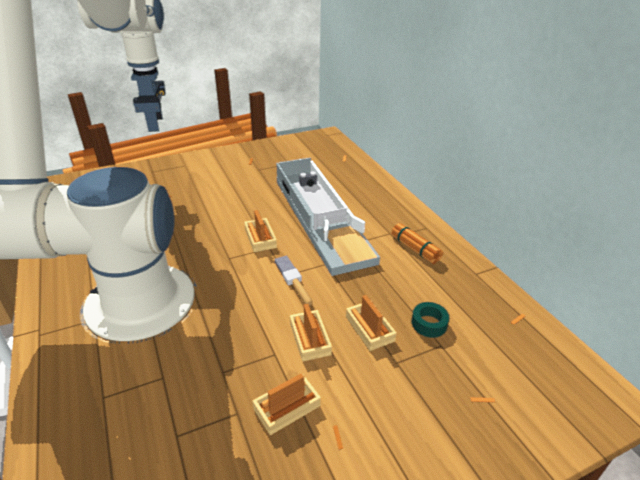

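The top view shows four look-alike trays at pixels (455,238), (444,300), (509,351) and (262,292). The robot base is near (320,450). The station's open infeed is on the right at about (340,205), and pushing goes left in the image. I'll measure the distances and enlarge a crop.

Run:
```python
from h import *
d=load('top0.png')
for p in [(455,238),(444,300),(509,351),(262,292)]:
    w=ray(d,*p,30);print(p,w.round(),np.hypot(*w[:2]).round())
for z,p in [(30,(368,177)),(30,(366,239)),(0,(368,239))]: print(p,ray(d,*p,z).round(1))
im=d['pixels']
c=im[200:275,410:500];cv2.imwrite('pics/c1.png',cv2.resize(c,None,fx=8,fy=8,interpolation=cv2.INTER_CUBIC))
c=im[150:250,125:385];cv2.imwrite('pics/c2.png',cv2.resize(c,None,fx=3,fy=3,interpolation=cv2.INTER_CUBIC))
s=load('side0.png')['pixels'];c=s[150:360,240:460];cv2.imwrite('pics/c3.png',cv2.resize(c,None,fx=2.8,fy=2.8,interpolation=cv2.INTER_CUBIC))
```

```text
(455, 238) [ 496. -325.   30.] 593.0
(444, 300) [ 351. -295.   30.] 459.0
(509, 351) [ 232. -443.   30.] 500.0
(262, 292) [372. 132.  30.] 395.0
(368, 177) [ 644.6 -121.7   30. ]
(366, 239) [ 495.8 -115.    30. ]
(368, 239) [ 498.4 -121.5    0. ]
```

View pics/c1.png

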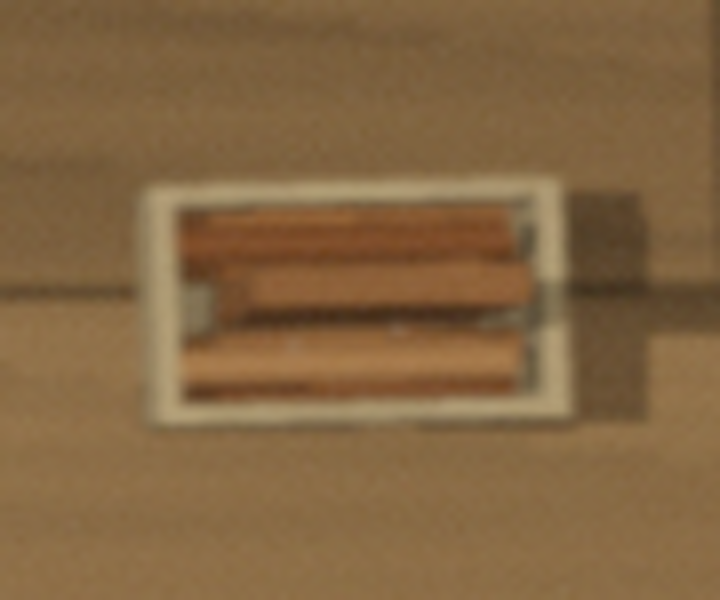

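View pics/c2.png

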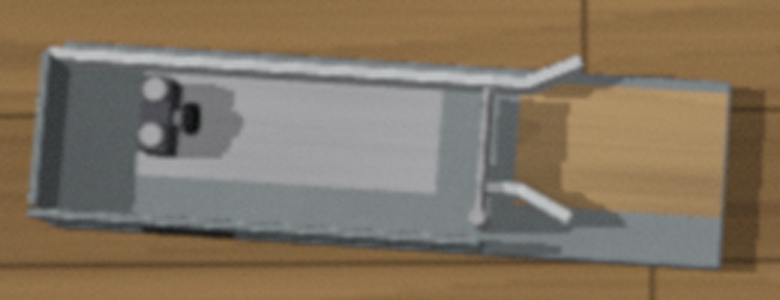

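View pics/c3.png

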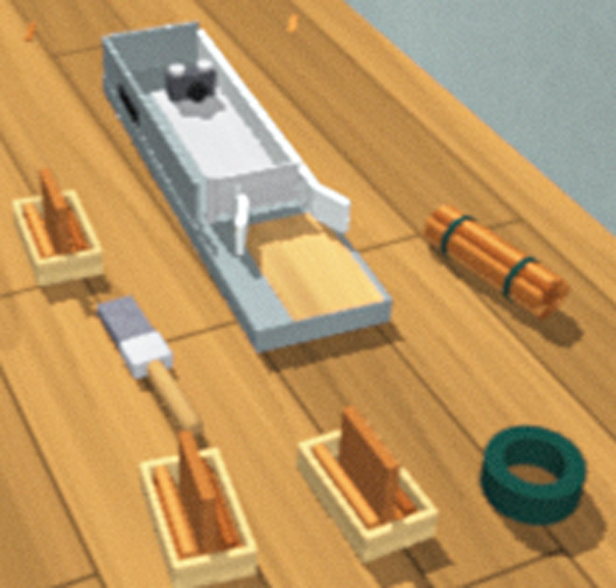

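The tray at (455,238) is 593 mm from the base, against 459, 500 and 395 for the others, so that is the one meant. The crop shows its board running lengthwise. Next I need the station pose precisely.

Run:
```python
from h import *
def crop(f,o,x0,y0,x1,y1,k):
    c=cv2.resize(load(f)['pixels'][y0:y1,x0:x1],None,fx=k,fy=k,interpolation=cv2.INTER_CUBIC)
    for i in range(x0,x1,10): cv2.line(c,((i-x0)*k,0),((i-x0)*k,6 if i%50 else 20),(0,0,255),1)
    for i in range(y0,y1,10): cv2.line(c,(0,(i-y0)*k),(6 if i%50 else 20,(i-y0)*k),(0,0,255),1)
    cv2.imwrite('pics/'+o,c)
crop('top0.png','d1.png',275,160,375,245,8)
crop('top0.png','d2.png',130,160,230,235,8)
crop('side0.png','d3.png',270,150,385,280,4)
```

```text
(no output)
```

View pics/d1.png

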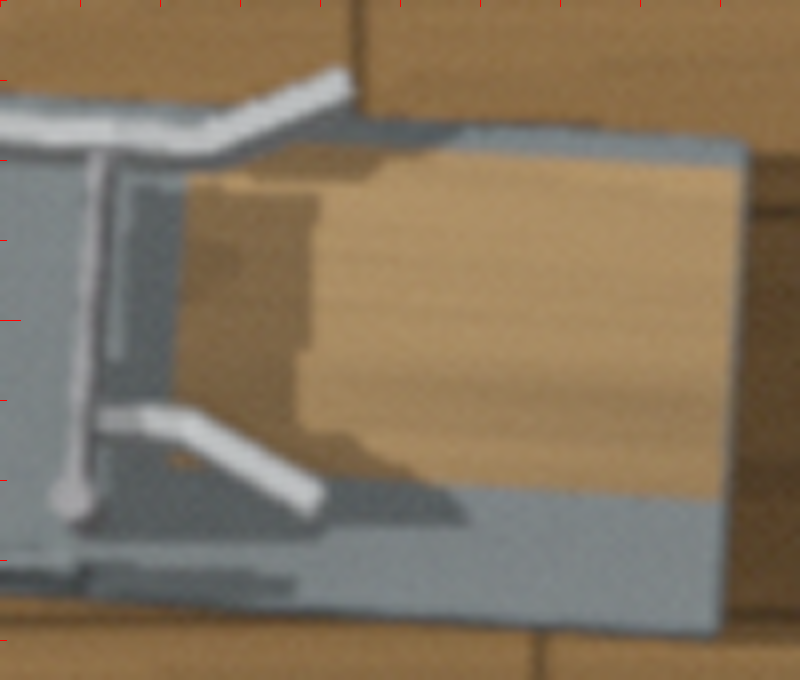

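View pics/d2.png

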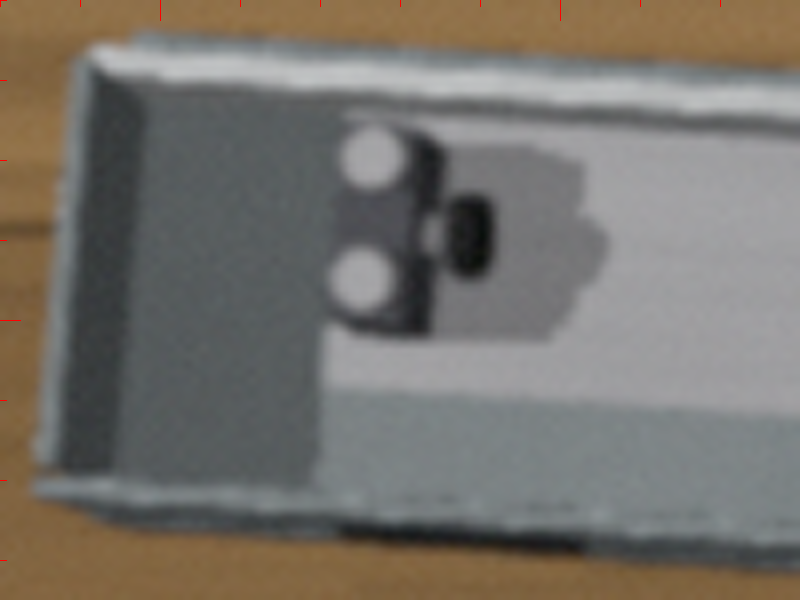

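View pics/d3.png

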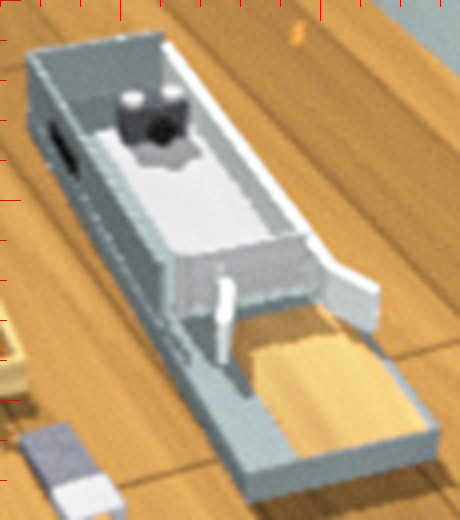

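```bash
cat >> h.py <<'E'
def S2W(P,p):
    c,s=np.cos(P[2]),np.sin(P[2]);return np.array([P[0]+c*p[0]-s*p[1],P[1]+s*p[0]+c*p[1],p[2]])
E
python3 - <<'E'
from h import *
from scipy.optimize import least_squares
d=load('top0.png');s=load('side0.png')
T=[((-70,-57.5,70),(319.4,171.3)),((-33,-38,70),(301.3,178.8)),((-70,57.5,70),(315.9,221)),((-33,38,70),(299.4,211.3)),((0,68,82),(284.1,222.3))]
C=[(-1,(368.5,178.5)),(1,(365,239))]
R=[(230,174.75),(180,172.2)] # rail inner top edge
Sd=[((-70,-57.5,70),(270+378/4,150+288/4)),((0,68,82),(270+170/4,150+262/4))]
def f(P):
    r=[]
    for a,b in T: r+=list(proj(d,S2W(P,a))-b)
    for k,b in C: r+=list(proj(d,S2W(P,(-190,P[3]+k*75,30)))-b)
    a=proj(d,S2W(P,(0,-38,70)));b=proj(d,S2W(P,(300,-38,70)))
    for u,v in R: r.append(a[1]+(b[1]-a[1])*(u-a[0])/(b[0]-a[0])-v)
    return np.array(r)
o=least_squares(f,[570,60,1.6,10],loss='soft_l1',x_scale=[10,10,.05,10]);P=o.x
print(P[:2],np.degrees(P[2]),P[3]);print(f(P).round(1))
for a,b in Sd: print(proj(s,S2W(P,a))-b)
for k in(-1,1): print('side corner',proj(s,S2W(P,(-190,P[3]+75*k,30))))
np.save('P.npy',P)
print('infeed',S2W(P,(-115,0,30)),'platter',S2W(P,(194,0,30)))
# tray outline
im=d['pixels'];
for z,p in [(30,(410+145/8,200+188/8)),(30,(410+562/8,200+180/8)),(30,(410+573/8,200+415/8)),(30,(410+152/8,200+423/8))]: print(ray(d,*p,z).round(1))
# stop buffer face
print('cap', ray(d,130+490/8,160+237/8,46))
E
```

```text
[598.43807     70.12474181] 86.09491765426307 17.154975865712842
[-1.2  0.2  0.5  0.1 -0.8 -0.5  0.3 -0.1  0.2  0.3  0.2 -0.9  0.2  1.
  0.1 -0.2]
[-2.46645512  0.20530844]
[ 1.91864656 -1.31664557]
side corner [378.917307   256.65851947]
side corner [329.88532863 268.19221818]
infeed [590.60613431 -44.60825598  30.        ] platter [611.650205  263.6743207  30.       ]
[ 531.5 -262.3   30. ]
[ 532.8 -385.    30. ]
[ 463.2 -386.2   30. ]
[ 461.8 -262.9   30. ]
cap [615.74431777 299.20861852  46.        ]
```

```bash
python3 -m creep '[[1,-1,0,0,0,-0.5],[1,-1,0,0,0,-0.5],[1,-1,0,0,0,-0.5],[1,-1,0,0,0,-0.5],[1,-1,0,0,0,-0.5],[1,-1,0,0,0,-0.5],[1,-1,0,0,0,-0.5],[1,-1,0,0,0,-0.5]]' 1 40; python3 -m creep '[[0.4,-1,0,0,0,-0.5],[0.4,-1,0,0,0,-0.5],[0.4,-1,0,0,0,-0.5],[0.4,-1,0,0,0,-0.5],[0.4,-1,0,0,0,-0.5],[0.4,-1,0,0,0,-0.5],[0.4,-1,0,0,0,-0.5],[0.4,-1,0,0,0,-0.5]]'; python3 -m creep '[[0,-1,0,0,0,-0.5],[0,-1,0,0,0,-0.5],[0,-1,0,0,0,-0.5],[0,-1,0,0,0,-0.5],[0,-1,0,0,0,-0.5],[0,-1,0,0,0,-0.5],[0,-1,0,0,0,-0.5],[0,-1,0,0,0,-0.5]]'
```

```text
time: 0.77
tool_pos: [411.7, 362.5, 227.8]
eef_rot: [-180.0, -0.0, 143.6]
contact_force: [1.5, 0.8, -0.6]
width: 0.998
time: 1.43
tool_pos: [506.9, 122.7, 227.8]
eef_rot: [-180.0, -0.0, 123.6]
contact_force: [0.4, 1.5, -0.6]
width: 0.999
time: 2.1
tool_pos: [506.3, -117.2, 227.8]
eef_rot: [-180.0, -0.0, 103.6]
contact_force: [0.8, -0.3, 0.4]
width: 1.003
```

```bash
python3 -m creep '[[-0.1,-1,-0.4,0,0,-0.4],[-0.1,-1,-0.4,0,0,-0.4],[-0.1,-1,-0.4,0,0,-0.4],[0,-1,-0.4,0,0,-0.4],[0,-1,-0.4,0,0,-0.4],[0,-1,-0.4,0,0,-0.4],[0,-0.9,-0.4,0,0,-0.2],[0,0,-0.4,0,0,0]]'
python3 - <<'E'
from h import *
s=bot.state();print(s['tool_pos'],s['eef_rot'])
d=grab('side','side1.png');t=grab('top','top1.png')
def crop(d,o,x0,y0,x1,y1,k): cv2.imwrite('pics/'+o,cv2.resize(d['pixels'][y0:y1,x0:x1],None,fx=k,fy=k,interpolation=cv2.INTER_CUBIC))
crop(d,'e1.png',300,240,440,370,5)
print(proj(d,[497.3,-324,80]),proj(d,[497.3,-284,80]),proj(d,[497.3,-364,80]))
crop(t,'e2.png',400,170,520,300,4)
E
```

```text
time: 2.77
tool_pos: [497.7, -327.4, 131.1]
eef_rot: [179.9, 0.1, 90.5]
contact_force: [-0.6, 0.4, -0.1]
width: 0.998
[ 497.7158712  -327.43297232  131.08242454] [1.79947835e+02 1.04817649e-01 9.05109944e+01]
[370.51553068 305.08357976] [362.36761642 294.28777169] [379.09333326 316.44898044]
```

View pics/e1.png

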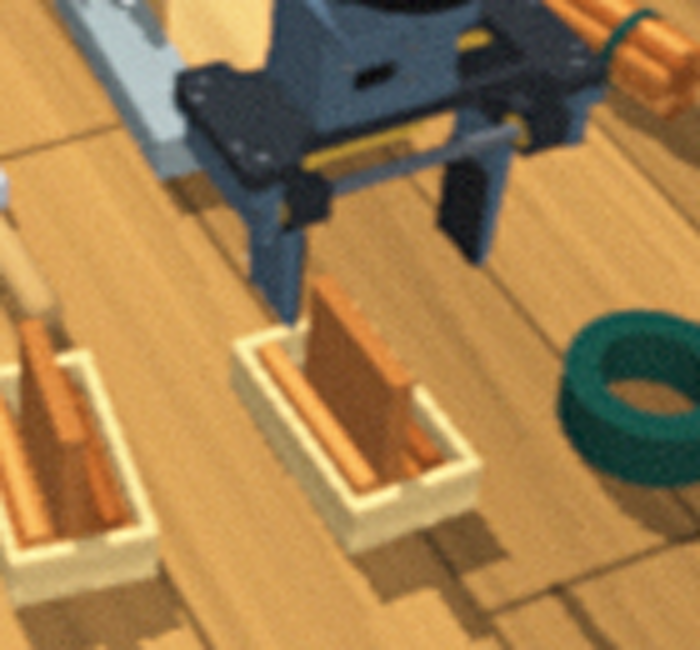

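View pics/e2.png

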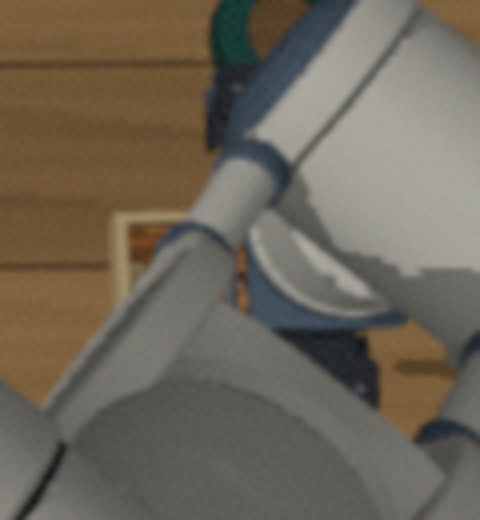

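The enlarged side view shows the open fingers straddling the intended tray, with its board top from about (364,296) to (381,316). I predicted (362,294) to (379,316), which agrees. Lowering and gripping.

```bash
python3 -m creep '[[0,0.1,-0.6,0,0,0],[0,0,-0.6,0,0,0],[0,0,-0.5,0,0,0],[0,0,-0.4,0,0,0],[0,0,-0.3,0,0,0],[0,0,-0.13,0,0,0],[0,0,0,0,0,0],[0,0,0,0,0,0]]'; python3 -m creep '[[0,0,0,0,0,0],[0,0,0,0,0,0],[0,0,0,0,0,0],[0,0,0,0,0,0],[0,0,0,0,0,0],[0,0,0,0,0,0],[0,0,0,0,0,0],[0,0,0,0,0,0]]' -1 40;python3 -m creep '[[0,0,0,0,0,0],[0,0,0,0,0,0],[0,0,0,0,0,0],[0,0,0,0,0,0],[0,0,0,0,0,0],[0,0,0,0,0,0],[0,0,0,0,0,0],[0,0,0,0,0,0]]'
```

```text
time: 3.53
tool_pos: [498.0, -319.6, 56.6]
eef_rot: [180.0, 0.0, 90.8]
contact_force: [0.4, -0.7, 1.0]
width: 1.002
time: 4.2
tool_pos: [497.7, -319.7, 56.0]
eef_rot: [-180.0, -0.0, 90.7]
contact_force: [-0.3, 0.4, 0.1]
width: 0.445
time: 4.87
tool_pos: [497.7, -319.7, 55.9]
eef_rot: [-180.0, -0.0, 90.7]
contact_force: [1.4, -0.1, -3.1]
width: 0.128
```

```bash
python3 -m creep '[[0,0,0.3,0,0,0],[0,0,0.4,0,0,0],[0,0,0.4,0,0,0],[0,0,0.4,0,0,0],[0,0,0.4,0,0,0],[0,0,0.4,0,0,0],[0,0,0,0,0,0],[0,0,0,0,0,0]]'; python3 -m creep '[[0.1,0.4,0,0,0,0],[0.3,0.6,0,0,0,-0.1],[0.3,0.7,0,0,0,-0.1],[0.3,0.7,0,0,0,-0.2],[0.3,0.7,0,0,0,-0.2],[0.3,0.7,0,0,0,-0.2],[0.3,0.7,0,0,0,-0.12],[0.3,0.7,0,0,0,0]]';python3 -m creep '[[0.3,0.7,0,0,0,0],[0.3,0.7,0,0,0,0],[0.3,0.7,0,0,0,0],[0.2,0.7,0,0,0,0],[0.1,0.7,0,0,0,0],[0,0.4,0,0,0,0],[0,0.2,0,0,0,0],[0,0,0,0,0,0]]'
python3 - <<'E'
from h import *
s=bot.state();print(s['tool_pos'],s['eef_rot'],s['contact_force'],s['width'])
P=np.load('P.npy')
d=grab('side','side2.png');t=grab('top','top2.png')
def crop(d,o,x0,y0,x1,y1,k): cv2.imwrite('pics/'+o,cv2.resize(d['pixels'][y0:y1,x0:x1],None,fx=k,fy=k,interpolation=cv2.INTER_CUBIC))
crop(d,'f1.png',270,150,410,280,5)
crop(t,'f2.png',260,150,400,250,5)
E
```

```text
time: 5.53
tool_pos: [497.8, -319.8, 125.6]
eef_rot: [180.0, 0.0, 90.7]
contact_force: [0.1, 0.0, -3.3]
width: 0.127
time: 6.2
tool_pos: [563.4, -161.7, 124.1]
eef_rot: [-179.9, -0.0, 86.1]
contact_force: [0.8, -0.1, -4.1]
width: 0.133
time: 6.87
tool_pos: [599.0, -39.4, 124.5]
eef_rot: [-179.9, -0.0, 86.2]
contact_force: [0.1, -0.2, -3.9]
width: 0.129
[599.02344279 -39.43092859 124.47034235] [-1.79924843e+02 -1.24697418e-02  8.62197766e+01] [ 0.08839255 -0.20714009 -3.89947881] 0.1288819548881473
```

View pics/f1.png

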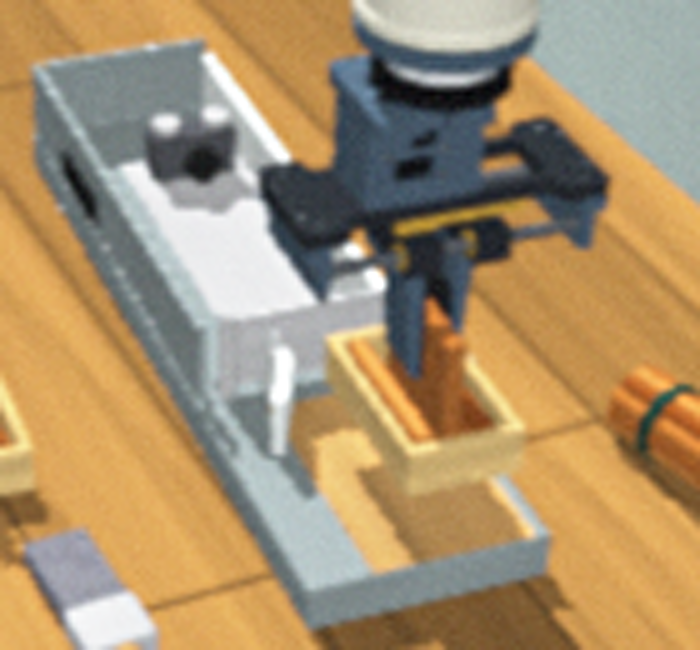

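View pics/f2.png

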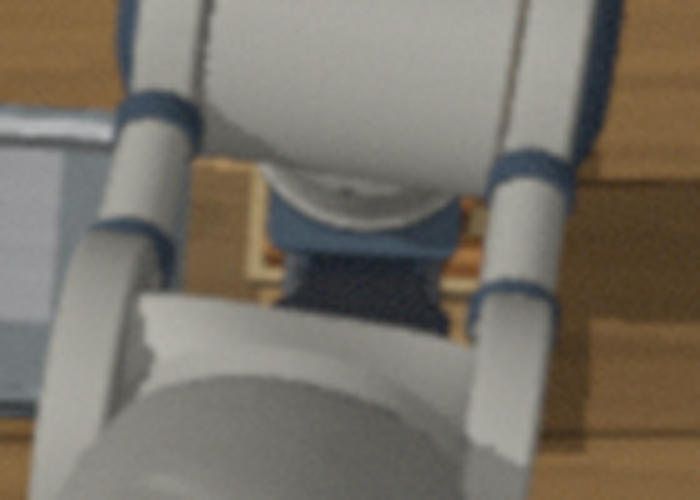

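```bash
python3 -m creep '[[-0.1,0,0,0,0,0],[-0.1,0,0,0,0,0],[-0.07,0,-0.2,0,0,0],[0,0,-0.3,0,0,0],[0,0,-0.3,0,0,0],[0,0,-0.2,0,0,0],[0,0,-0.1,0,0,0],[0,0,-0.1,0,0,0]]'; python3 -m creep '[[0,0,-0.03,0,0,0],[0,0,-0.02,0,0,0],[0,0,0,0,0,0],[0,0,0,0,0,0],[0,0,0,0,0,0],[0,0,0,0,0,0],[0,0,0,0,0,0],[0,0,0,0,0,0]]'
python3 - <<'E'
from h import *
s=bot.state();print(s['tool_pos'],s['eef_rot'],s['contact_force'],s['width'])
d=grab('side','side3.png')
def crop(d,o,x0,y0,x1,y1,k): cv2.imwrite('pics/'+o,cv2.resize(d['pixels'][y0:y1,x0:x1],None,fx=k,fy=k,interpolation=cv2.INTER_CUBIC))
crop(d,'g1.png',300,190,400,280,7)
E
```

```text
time: 7.63
tool_pos: [591.4, -40.7, 88.2]
eef_rot: [-180.0, -0.0, 86.1]
contact_force: [0.2, -0.7, -3.4]
width: 0.133
time: 8.3
tool_pos: [591.6, -40.7, 87.6]
eef_rot: [180.0, -0.0, 86.1]
contact_force: [0.0, -0.4, -3.1]
width: 0.131
[591.6360737  -40.68353636  87.59283846] [ 1.79993813e+02 -1.25637891e-03  8.61399107e+01] [ 0.00498427 -0.43842729 -3.06200099] 0.1307712612057236
```

View pics/g1.png

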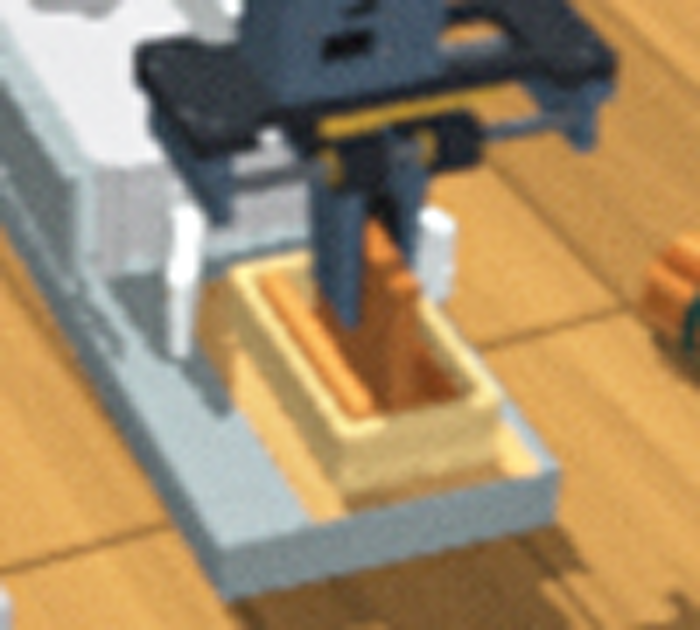

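Run:
```python
from h import *
d=load('side3.png');P=np.load('P.npy');c,s=np.cos(P[2]),np.sin(P[2])
v=np.array([591.6,-40.7])-P[:2];print('tcp in station',v@[c,s],v@[-s,c])
x0=v@[c,s]-4.3
for p in [(x0-60,35,62),(x0-60,-35,62),(x0-60,35,32),(x0-60,-35,32),(-190,P[3]+75,30),(-190,P[3]-75,30),(-190,P[3]+75,0),(-190,-52.6,30),(-190,49.7,30),(-70,-57.5,70),(-70,57.5,70),(-70,57.5,30)]:
    print(np.round(p),((proj(d,S2W(P,p))-[300,190])*7).round())
```

```text
tcp in station -111.03313202422919 -0.7253911391269798
[-175.   35.   62.] [332. 431.]
[-175.  -35.   62.] [492. 395.]
[-175.   35.   32.] [328. 490.]
[-175.  -35.   32.] [486. 453.]
[-190.   92.   30.] [209. 547.]
[-190.  -58.   30.] [552. 467.]
[-190.   92.    0.] [207. 605.]
[-190.  -53.   30.] [541. 469.]
[-190.   50.   30.] [309. 524.]
[-70. -58.  70.] [434. 225.]
[-70.  58.  70.] [183. 278.]
[-70.  58.  30.] [180. 355.]
```

Run:
```python
from h import *
d=load('side3.png');P=np.load('P.npy');k=14
im=d['pixels'];c=cv2.resize(im[222:278,325:382],None,fx=k,fy=k,interpolation=cv2.INTER_LANCZOS4)[:600*2]
for p in [(-175.3,34.3,61.7),(-175.3,-35.7,61.7),(-175.3,34.3,31.7),(-175.3,-35.7,31.7),(-190,-52.6,30),(-190,49.7,30),(-190,P[3]-75,30)]:
    q=((proj(d,S2W(P,p))-[325,222]+.5)*k).astype(int);cv2.drawMarker(c,tuple(map(int,q)),(255,0,255),0,14,1)
cv2.imwrite('pics/g2.png',cv2.resize(c,None,fx=.75,fy=.75));print(c.shape)
```

```text
(784, 798, 3)
```

View pics/g2.png

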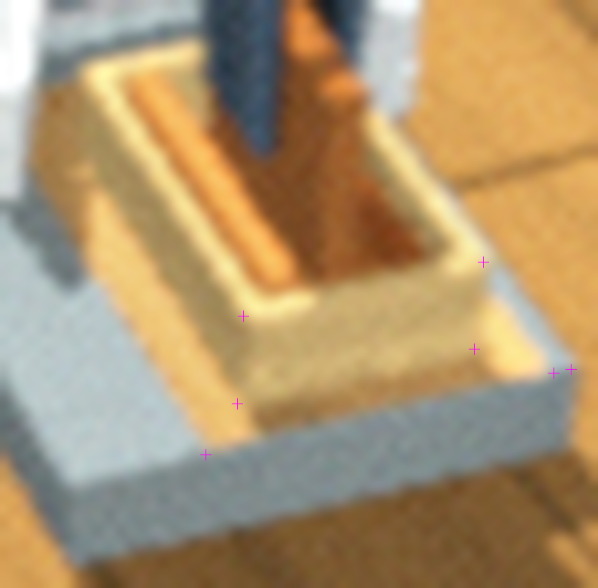

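```bash
python3 -m creep '[[-0.03,0,-0.02,0,0,0],[0,0,-0.02,0,0,0],[0,0,0,0,0,0],[0,0,0,0,0,0],[0,0,0,0,0,0],[0,0,0,0,0,0],[0,0,0,0,0,0],[0,0,0,0,0,0]]'; python3 -m creep '[[0,0,-0.01,0,0,0],[0,0,-0.01,0,0,0],[0,0,-0.01,0,0,0],[0,0,0,0,0,0],[0,0,0,0,0,0],[0,0,0,0,0,0],[0,0,0,0,0,0],[0,0,0,0,0,0]]'
```

```text
time: 9.02
tool_pos: [590.7, -40.7, 86.3]
eef_rot: [-180.0, -0.0, 86.1]
contact_force: [-0.2, 0.4, -3.9]
width: 0.131
time: 9.68
tool_pos: [590.8, -40.7, 85.9]
eef_rot: [180.0, 0.0, 86.1]
contact_force: [-1.9, 0.3, 6.9]
width: 0.13
```

```bash
python3 -m creep '[[0,0,0.01,0,0,0],[0,0,0,0,0,0],[0.01,0.1,0,0,0,0],[0.01,0.1,0,0,0,0],[0.01,0.15,0,0,0,0],[0.01,0.15,0,0,0,0],[0.01,0.15,0,0,0,0],[0,0.05,0,0,0,0]]'; python3 -m creep '[[0.01,0.1,0,0,0,0],[0.01,0.15,0,0,0,0],[0.01,0.15,0,0,0,0],[0.01,0.15,0,0,0,0],[0.01,0.15,0,0,0,0],[0.01,0.1,0,0,0,0],[0,0,0,0,0,0],[0,0,0,0,0,0]]'
```

```text
time: 10.35
tool_pos: [592.6, -19.2, 85.9]
eef_rot: [180.0, 0.0, 86.2]
contact_force: [0.9, -5.0, 4.9]
width: 0.123
time: 11.02
tool_pos: [594.3, 4.9, 85.9]
eef_rot: [180.0, -0.0, 86.2]
contact_force: [1.0, 1.4, 5.4]
width: 0.127
```

```bash
python3 -m creep '[[0.01,0.1,0.01,0,0,0],[0.01,0.15,0,0,0,0],[0.02,0.2,0,0,0,0],[0.01,0.2,0,0,0,0],[0.01,0.2,0,0,0,0],[0.02,0.2,0,0,0,0],[0.01,0.2,0,0,0,0],[0.01,0.2,0,0,0,0]]'; python3 -m creep '[[0.01,0.2,0,0,0,0],[0.02,0.2,0,0,0,0],[0.01,0.2,0,0,0,0],[0.01,0.2,0,0,0,0],[0.02,0.2,0,0,0,0],[0.01,0.2,0,0,0,0],[0.01,0.2,0,0,0,0],[0.01,0.1,0,0,0,0]]'
python3 - <<'E'
from h import *
s=bot.state();print(s['tool_pos'],s['eef_rot'],s['contact_force'],s['width'])
P=np.load('P.npy');c,n=np.cos(P[2]),np.sin(P[2]);v=s['tool_pos'][:2]-P[:2];print('tcp in station',v@[c,n],v@[-n,c])
d=grab('side','side4.png');cv2.imwrite('pics/i1.png',cv2.resize(d['pixels'][150:270,270:400],None,fx=5,fy=5,interpolation=cv2.INTER_CUBIC))
E
```

```text
time: 11.68
tool_pos: [597.1, 48.2, 86.0]
eef_rot: [180.0, 0.0, 86.2]
contact_force: [1.2, -7.5, 1.9]
width: 0.133
time: 12.35
tool_pos: [600.1, 93.7, 86.0]
eef_rot: [180.0, 0.0, 86.2]
contact_force: [1.5, -5.1, 1.8]
width: 0.129
[600.05234541  93.65415247  85.96639778] [1.79990430e+02 9.19786944e-03 8.61708320e+01] [ 1.53089724 -5.12546468  1.83318093] 0.12857648182072412
tcp in station 23.584719318524808 -0.008085444567828457
```

View pics/i1.png

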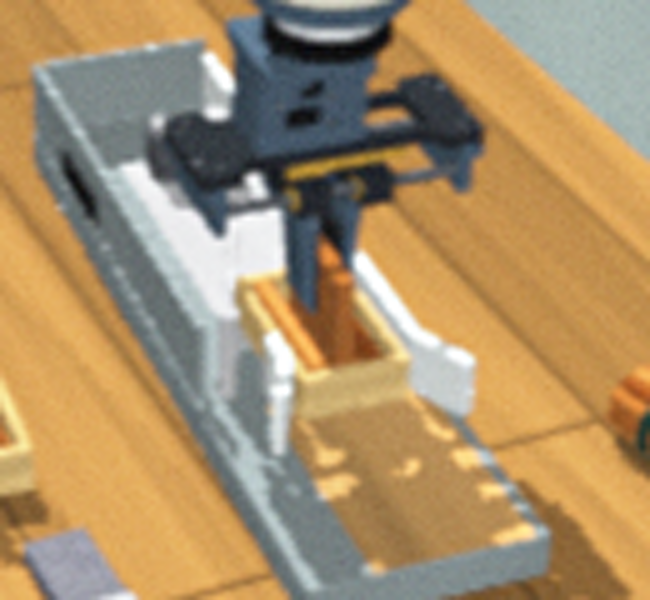

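```bash
python3 -m creep '[[0.01,0.15,0,0,0,0],[0.02,0.2,0,0,0,0],[0.01,0.2,0,0,0,0],[0.01,0.2,0,0,0,0],[0.02,0.2,0,0,0,0],[0.01,0.2,0,0,0,0],[0.01,0.2,0,0,0,0],[0.01,0.2,0,0,0,0]]'; python3 -m creep '[[0.02,0.25,0,0,0,0],[0.02,0.25,0,0,0,0],[0.01,0.25,0,0,0,0],[0.02,0.25,0,0,0,0],[0.02,0.25,0,0,0,0],[0.01,0.25,0,0,0,0],[0.02,0.2,0,0,0,0],[0.01,0.1,0,0,0,0]]'; python3 -m creep '[[0.01,0.15,0,0,0,0],[0.01,0.15,0,0,0,0],[0.01,0.15,0,0,0,0],[0.01,0.1,0,0,0,0],[0,0.1,0,0,0,0],[0,0,0,0,0,0],[0,0,0,0,0,0],[0,0,0,0,0,0]]'
python3 - <<'E'
from h import *
s=bot.state();print(s['tool_pos'],s['eef_rot'],s['contact_force'],s['width'])
P=np.load('P.npy');c,n=np.cos(P[2]),np.sin(P[2]);v=s['tool_pos'][:2]-P[:2];print('tcp in station',v@[c,n],v@[-n,c])
d=grab('side','side5.png');cv2.imwrite('pics/j1.png',cv2.resize(d['pixels'][150:270,270:400],None,fx=5,fy=5,interpolation=cv2.INTER_CUBIC))
E
```

```text
time: 13.07
tool_pos: [603.0, 140.0, 85.9]
eef_rot: [-180.0, -0.0, 86.1]
contact_force: [0.8, -1.4, -0.9]
width: 0.129
time: 13.73
tool_pos: [606.9, 194.3, 85.9]
eef_rot: [-180.0, -0.0, 86.2]
contact_force: [1.4, -2.7, -1.4]
width: 0.13
time: 14.4
tool_pos: [608.3, 212.9, 86.1]
eef_rot: [180.0, -0.0, 86.1]
contact_force: [1.9, 1.4, -4.1]
width: 0.135
[608.29035351 212.91671194  86.07001925] [ 1.79977539e+02 -2.14349024e-02  8.61350375e+01] [ 1.94190536  1.43763769 -4.10241149] 0.13497750094381758
tcp in station 143.1314195147779 -0.10473473454366322
```

View pics/j1.png

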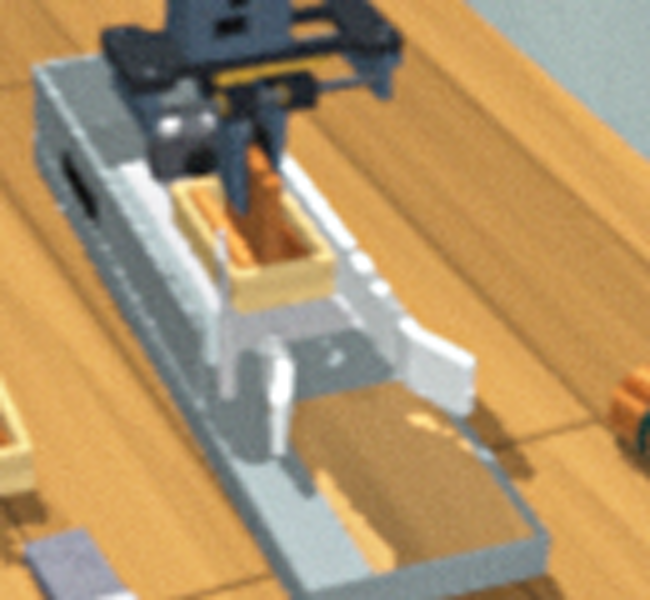

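```bash
python3 -m creep '[[0,0,-0.01,0,0,0],[0.01,0.1,0,0,0,0],[0.01,0.1,0,0,0,0],[0.01,0.1,0,0,0,0],[0.01,0.1,0,0,0,0],[0,0.1,0,0,0,0],[0,0,0,0,0,0],[0,0,0,0,0,0]]'; python3 -m creep '[[0.01,0.03,0,0,0,0],[0,0.03,0,0,0,0],[0,0.03,0,0,0,0],[0,0.02,0,0,0,0],[0,0,0,0,0,0],[0,0,0,0,0,0],[0,0,0,0,0,0],[0,0,0,0,0,0]]'
```

```text
time: 15.12
tool_pos: [609.5, 228.2, 86.0]
eef_rot: [180.0, -0.0, 86.2]
contact_force: [1.8, 1.4, 3.0]
width: 0.13
time: 15.78
tool_pos: [609.7, 230.6, 85.9]
eef_rot: [180.0, 0.0, 86.1]
contact_force: [1.4, -5.2, 5.5]
width: 0.126
```

```bash
python3 -m creep '[[0,0,0.007,0,0,0],[0,0.03,0,0,0,0],[0,0.03,0,0,0,0],[0.01,0.03,0,0,0,0],[0,0,0,0,0,0],[0,0,0,0,0,0],[0,0,0,0,0,0],[0,0,0,0,0,0]]'; python3 -m creep '[[0,0.02,0,0,0,0],[0,0.02,0,0,0,0],[0,0.02,0,0,0,0],[0,0.02,0,0,0,0],[0,0,0,0,0,0],[0,0,0,0,0,0],[0,0,0,0,0,0],[0,0,0,0,0,0]]'
```

```text
time: 16.45
tool_pos: [609.8, 233.7, 85.9]
eef_rot: [-180.0, 0.0, 86.1]
contact_force: [-0.6, -4.7, 4.8]
width: 0.129
time: 17.12
tool_pos: [609.9, 236.3, 85.9]
eef_rot: [180.0, -0.0, 86.1]
contact_force: [1.2, -3.7, 4.0]
width: 0.132
```

```bash
python3 -m creep '[[0,0,0.008,0,0,0],[0,0.02,0,0,0,0],[0,0.02,0,0,0,0],[0.01,0.02,0,0,0,0],[0,0.02,0,0,0,0],[0,0,0,0,0,0],[0,0,0,0,0,0],[0,0,0,0,0,0]]'; python3 -m creep '[[0,0.02,0,0,0,0],[0,0.02,0,0,0,0],[0,0.02,0,0,0,0],[0,0.02,0,0,0,0],[0,0,0,0,0,0],[0,0,0,0,0,0],[0,0,0,0,0,0],[0,0,0,0,0,0]]'
```

```text
time: 17.78
tool_pos: [610.0, 238.7, 86.0]
eef_rot: [-180.0, -0.0, 86.1]
contact_force: [-0.7, -0.5, -3.4]
width: 0.128
time: 18.45
tool_pos: [610.2, 241.0, 86.2]
eef_rot: [180.0, -0.0, 86.1]
contact_force: [1.6, -1.0, -3.4]
width: 0.125
```

```bash
python3 -m creep '[[0,0.02,-0.004,0,0,0],[0,0.02,0,0,0,0],[0.01,0.02,0,0,0,0],[0,0.02,0,0,0,0],[0,0,0,0,0,0],[0,0,0,0,0,0],[0,0,0,0,0,0],[0,0,0,0,0,0]]'; python3 -m creep '[[0,0.02,0,0,0,0],[0,0.02,0,0,0,0],[0,0.02,0,0,0,0],[0,0,0,0,0,0],[0,0,0,0,0,0],[0,0,0,0,0,0],[0,0,0,0,0,0],[0,0,0,0,0,0]]'
```

```text
time: 19.12
tool_pos: [610.5, 243.4, 86.0]
eef_rot: [-180.0, 0.0, 86.1]
contact_force: [0.5, -0.4, -3.7]
width: 0.126
time: 19.78
tool_pos: [610.5, 245.2, 86.0]
eef_rot: [-180.0, -0.0, 86.1]
contact_force: [0.0, 0.5, -2.6]
width: 0.131
```

```bash
python3 -m creep '[[0,0.02,0,0,0,0],[0,0.02,0,0,0,0],[0,0.02,0,0,0,0],[0,0,0,0,0,0],[0,0,0,0,0,0],[0,0,0,0,0,0],[0,0,0,0,0,0],[0,0,0,0,0,0]]';  python3 - <<'E'
from h import *
s=bot.state();print(s['contact_force'])
P=np.load('P.npy')
d=grab('side','side6.png');cv2.imwrite('pics/k1.png',cv2.resize(d['pixels'][155:255,270:370],None,fx=6,fy=6,interpolation=cv2.INTER_CUBIC))
E
```

```text
time: 20.45
tool_pos: [610.6, 246.9, 86.1]
eef_rot: [180.0, 0.0, 86.1]
contact_force: [0.5, -4.3, -1.9]
width: 0.133
[ 0.50896836 -4.26134308 -1.93574229]
```

View pics/k1.png

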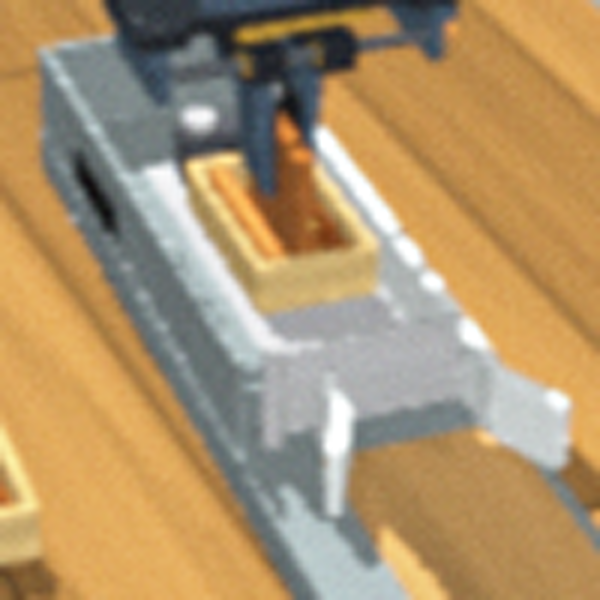

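The flap is already shut behind the tray (its sheet spans the lane at about (320,220)), and the force along the lane has begun to rise. Now small steps.

```bash
python3 -m creep '[[0,0.02,0,0,0,0],[0,0,0,0,0,0],[0,0,0,0,0,0],[0,0,0,0,0,0],[0,0,0,0,0,0],[0,0,0,0,0,0],[0,0,0,0,0,0],[0,0,0,0,0,0]]'; python3 -m creep '[[0,0.02,0,0,0,0],[0,0,0,0,0,0],[0,0,0,0,0,0],[0,0,0,0,0,0],[0,0,0,0,0,0],[0,0,0,0,0,0],[0,0,0,0,0,0],[0,0,0,0,0,0]]'
```

```text
time: 21.17
tool_pos: [610.6, 247.4, 86.1]
eef_rot: [180.0, 0.0, 86.1]
contact_force: [1.2, -5.7, -0.9]
width: 0.127
time: 21.83
tool_pos: [610.6, 247.8, 86.1]
eef_rot: [180.0, 0.0, 86.1]
contact_force: [1.3, -6.7, -1.3]
width: 0.127
```

```bash
python3 -m creep '[[0,0.02,0,0,0,0],[0,0,0,0,0,0],[0,0,0,0,0,0],[0,0,0,0,0,0],[0,0,0,0,0,0],[0,0,0,0,0,0],[0,0,0,0,0,0],[0,0,0,0,0,0]]'; python3 -m creep '[[0,0.01,0,0,0,0],[0,0,0,0,0,0],[0,0,0,0,0,0],[0,0,0,0,0,0],[0,0,0,0,0,0],[0,0,0,0,0,0],[0,0,0,0,0,0],[0,0,0,0,0,0]]'
```

```text
time: 22.5
tool_pos: [610.6, 248.1, 86.1]
eef_rot: [180.0, 0.1, 86.1]
contact_force: [1.2, -9.3, 0.0]
width: 0.128
time: 23.17
tool_pos: [610.6, 248.4, 86.1]
eef_rot: [180.0, 0.1, 86.1]
contact_force: [-0.1, -9.8, 0.4]
width: 0.129
```

Force is about 9.5 N, so the buffer is pressed in about 2 mm (over 1, well under 4). I'll ease back so that the spring doesn't kick the tray, then release with a partial opening.

```bash
python3 -m creep '[[0,-0.02,0,0,0,0],[0,0,0,0,0,0],[0,-0.01,0,0,0,0],[0,0,0,0,0,0],[0,-0.01,0,0,0,0],[0,0,0,0,0,0],[0,0,0,0,0,0],[0,0,0,0,0,0]]'; python3 -m creep '[[0,-0.01,0,0,0,0],[0,0,0,0,0,0],[0,0,0,0,0,0],[0,0,0,0,0,0],[0,0,0,0,0,0],[0,0,0,0,0,0],[0,0,0,0,0,0],[0,0,0,0,0,0]]'
```

```text
time: 23.83
tool_pos: [610.6, 247.5, 86.1]
eef_rot: [180.0, 0.0, 86.1]
contact_force: [1.0, -5.9, -2.2]
width: 0.128
time: 24.5
tool_pos: [610.6, 247.4, 86.1]
eef_rot: [180.0, 0.0, 86.1]
contact_force: [1.0, -6.1, -1.7]
width: 0.13
```

```bash
python3 -m creep '[[0,-0.02,0,0,0,0],[0,0,0,0,0,0],[0,-0.01,0,0,0,0],[0,0,0,0,0,0],[0,0,0,0,0,0],[0,0,0,0,0,0],[0,0,0,0,0,0],[0,0,0,0,0,0]]'; python3 -m creep '[[0,-0.01,0,0,0,0],[0,0,0,0,0,0],[0,0,0,0,0,0],[0,0,0,0,0,0],[0,0,0,0,0,0],[0,0,0,0,0,0],[0,0,0,0,0,0],[0,0,0,0,0,0]]'
```

```text
time: 25.17
tool_pos: [610.5, 246.7, 86.1]
eef_rot: [180.0, -0.0, 86.1]
contact_force: [1.5, -4.4, -2.9]
width: 0.13
time: 25.83
tool_pos: [610.5, 246.4, 86.1]
eef_rot: [180.0, -0.0, 86.1]
contact_force: [1.2, -3.1, -2.9]
width: 0.128
```

```bash
python3 -m creep '[[0,-0.01,0,0,0,0],[0,0,0,0,0,0],[0,0,0,0,0,0],[0,0,0,0,0,0],[0,0,0,0,0,0],[0,0,0,0,0,0],[0,0,0,0,0,0],[0,0,0,0,0,0]]'; python3 -m creep '[[0,0,0,0,0,0],[0,0,0,0,0,0],[0,0,0,0,0,0],[0,0,0,0,0,0],[0,0,0,0,0,0],[0,0,0,0,0,0],[0,0,0,0,0,0],[0,0,0,0,0,0]]'
```

```text
time: 26.5
tool_pos: [610.5, 246.1, 86.0]
eef_rot: [-180.0, -0.0, 86.1]
contact_force: [0.7, -1.5, -2.6]
width: 0.131
time: 27.17
tool_pos: [610.5, 246.1, 86.0]
eef_rot: [-180.0, -0.0, 86.1]
contact_force: [0.9, -0.5, -3.1]
width: 0.127
```

```bash
python3 -m creep '[[0,0,-0.006,0,0,0],[0,0,0,0,0,0],[0,0,0,0,0,0],[0,0,0,0,0,0],[0,0,0,0,0,0],[0,0,0,0,0,0],[0,0,0,0,0,0],[0,0,0,0,0,0]]'; python3 -m creep '[[0,0,0,0,0,0],[0,0,0,0,0,0],[0,0,0,0,0,0],[0,0,0,0,0,0],[0,0,0,0,0,0],[0,0,0,0,0,0],[0,0,0,0,0,0],[0,0,0,0,0,0]]' -0.2
python3 - <<'E'
from h import *
s=bot.state();print(s['contact_force'],s['width'])
d=grab('side','side7.png');cv2.imwrite('pics/l1.png',cv2.resize(d['pixels'][155:255,270:370],None,fx=6,fy=6,interpolation=cv2.INTER_CUBIC))
E
```

```text
time: 27.83
tool_pos: [610.5, 246.1, 85.9]
eef_rot: [180.0, -0.0, 86.1]
contact_force: [0.3, -2.0, 1.2]
width: 0.132
time: 28.5
tool_pos: [610.5, 246.1, 85.9]
eef_rot: [180.0, -0.0, 86.1]
contact_force: [0.5, -0.4, 0.8]
width: 0.398
[ 0.49338393 -0.38728484  0.7612459 ] 0.3978304797598412
```

View pics/l1.png

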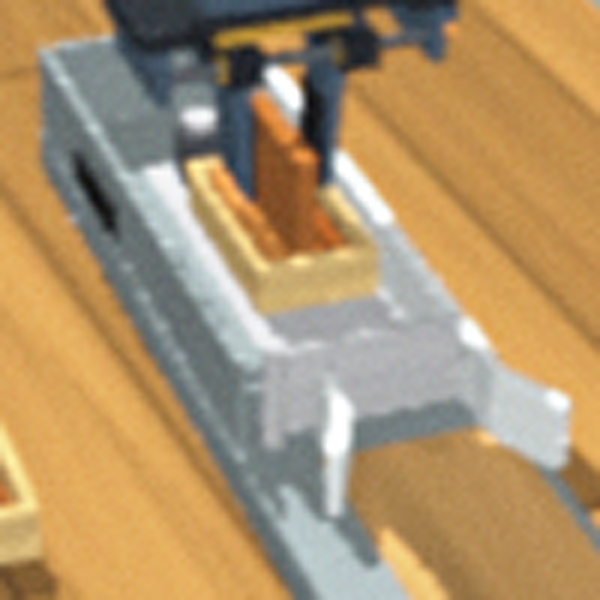

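The fingers have opened symmetrically, clear of the board. The tray hasn't moved and the flap is shut. Now straight up, slowly at first, then clear of the station for a top view.

```bash
python3 -m creep '[[0,0,0.1,0,0,0],[0,0,0.2,0,0,0],[0,0,0.3,0,0,0],[0,0,0.4,0,0,0],[0,0,0.5,0,0,0],[0,0,0.6,0,0,0],[0,0,0.7,0,0,0],[0,0,0.7,0,0,0]]'; python3 -m creep '[[0,0,0.7,0,0,0],[0,0,0.7,0,0,0],[0,0.5,0.3,0,0,0],[-0.4,1,0,0,0,0],[-0.6,1,0,0,0,0],[-0.6,1,0,0,0,0],[-0.6,1,0,0,0,0],[-0.6,1,0,0,0,0]]'; python3 -m creep '[[-0.6,1,0,0,0,0],[-0.6,1,0,0,0,0],[-0.6,1,0,0,0,0],[-0.6,0.8,0,0,0,0],[-0.6,0.5,0,0,0,0],[0,0,0,0,0,0],[0,0,0,0,0,0],[0,0,0,0,0,0]]'
python3 - <<'E'
from h import *
d=grab('side','side8.png');t=grab('top','top8.png');cv2.imwrite('pics/m1.png',cv2.resize(d['pixels'][155:255,270:370],None,fx=6,fy=6,interpolation=cv2.INTER_CUBIC))
cv2.imwrite('pics/m2.png',cv2.resize(t['pixels'][155:245,130:330],None,fx=4,fy=4,interpolation=cv2.INTER_CUBIC))
E
```

```text
time: 29.22
tool_pos: [610.5, 246.1, 193.1]
eef_rot: [180.0, -0.0, 86.1]
contact_force: [0.2, 0.6, -0.1]
width: 0.399
time: 29.88
tool_pos: [525.6, 412.4, 243.4]
eef_rot: [179.9, -0.0, 86.1]
contact_force: [0.7, -0.2, 0.1]
width: 0.4
time: 30.55
tool_pos: [436.9, 539.8, 242.8]
eef_rot: [180.0, -0.0, 86.1]
contact_force: [0.5, -0.1, 0.2]
width: 0.4
```

View pics/m1.png

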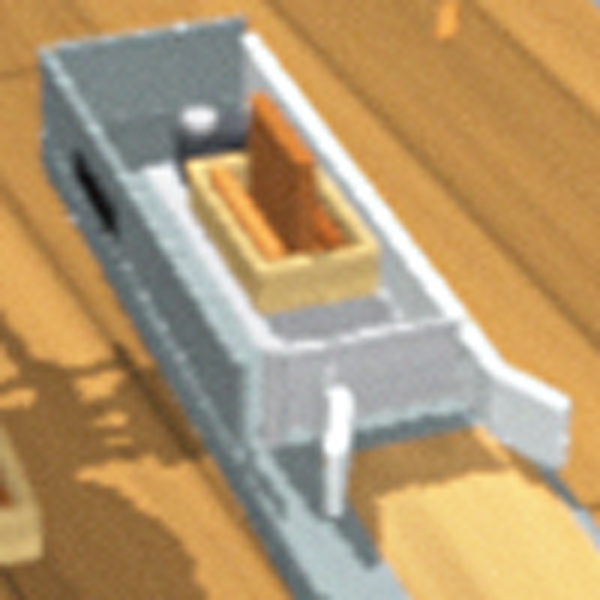

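View pics/m2.png

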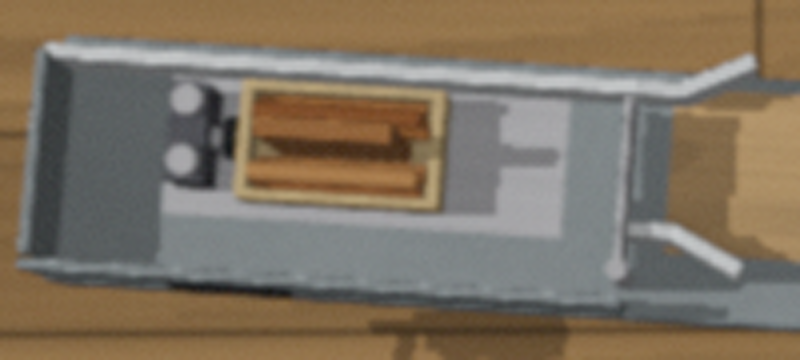

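View pics/top8.png

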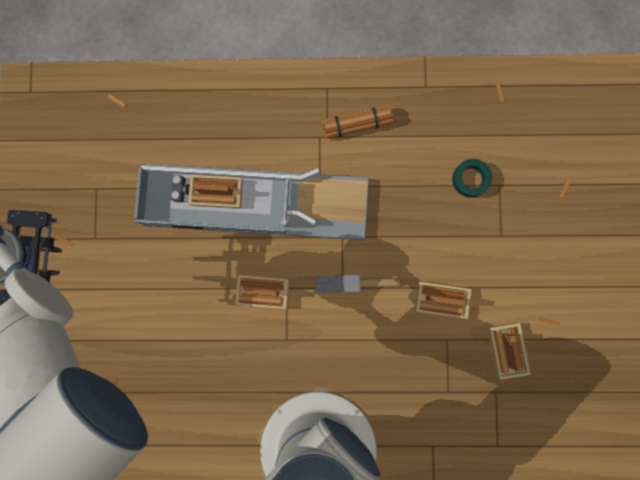

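In the last pictures the tray's nose is at the rubber cap (top-view pixel about (188,190)) and the flap is straight across the lane at x≈286. The other trays, bundle, roll and brush are where they were. Handing in.

```bash
python3 -c "
from station import bot
print(bot.job_done())"
```

```text
the job is handed in; nothing more can be done
None
```

The job is handed in at about 31 s of the 72 s allowed. The tray is home against the end stop and the flap is shut behind it; the hand-in gave no verdict.

- **Tray choice:** I took the tray farthest from the base, 593 mm away against 395, 459 and 500 mm for the others.
- **Slide:** I set it on the infeed and slid it through the flap without lifting it over. It met the buffer about 230 mm past the flap.
- **Pressing:** The highest force I read along the lane was 9.8 N, with about 2.3 mm of travel from where contact began. That puts the buffer over 1 mm and well under 4 mm. I then eased back until the force was nearly zero before opening the fingers, so the spring would not push the tray back.
- **Last checks:** Both final pictures show the flap shut. The top view shows the tray touching the buffer's cap and the other things where they were. The arm was clear and read no force.
- **What did not agree fully:**
  - The side camera differed from my top-view station fit by up to about 3 pixels at one base corner; the slide showed no lateral force above 2 N.
  - The height had to be trimmed several times during the slide. The reading along the lane rose to about 5 N from friction before the buffer, and at times the hand was carrying nearly the whole weight of the tray.
  - While pressing, the force rose slightly less per mm than the 4 N stated, within the reading noise.

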